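# Close and clamp a two-part plaster mould on the casting board

### The job

Close the two-part plaster mould on the casting board, using only a fingertip: first push the loose near half sideways along the board until its end butts against the wooden rail on the right and it stands in line with its partner, then push the cam lever round, clockwise from above, right to its stop so that the two halves are clamped shut. Pick nothing up, and leave everything else on and around the board where it is.

Things in the scene. Friction and masses are not known exactly. Their poses are not given: they have to be found in the camera images.
- casting_board: Fixed plywood board on the bench, 16 mm thick; origin on the bench top (z = 0); x points away from the robot (the mould closes that way), y to the left; it may stand turned by up to 20 degrees. In this frame the board reaches x -121 to 141, y -96 to 166 mm. The lever's stops are two steel dowels, 10 mm diameter, 78 mm high, 58 mm from the pivot.
- rail_face (a point): Middle of the left face of the wooden side rail at the right of the board, against which the near half is pushed: in the board's frame y = -60 mm, x from -25 to 115 mm, top 50 mm above the bench.
- fence_face (a point): Middle of the near face of the wooden end fence at the far side of the board: in the board's frame x = 115 mm, y from -85 to 65 mm, top 62 mm above the bench.
- half_a_mid (a point): Centre (half-way up) of the far mould half: loose plaster block, 0.4 kg, 45 mm (x) by 110 mm (y) by 66 mm high, upright on the board, its back close to the far fence, its right end close to the rail. Axes as the board's. Its near face is the parting face: half-round cavity open at the top, two upright half-round ridges 6 mm high, 40 mm either side of the middle.
- half_b_mid (a point): Centre (half-way up, 49 mm above the bench) of the near mould half, same size, loose. At the start it stands 50 to 80 mm too far left, some 14 mm short of its partner, turned by up to 4 degrees. In line: right end on the rail, so its centre is at y = -5 mm in the board's frame, level with its partner's. Shut: centre 45 mm nearer the robot (board -x) than its partner's.
- half_b: The near mould half as a body, about 0.4 kg; origin at the middle of its underside (16 mm above the bench), z up, axes nearly the board's. Its far face is the parting face with two upright grooves that take the ridges (2 mm play either side). It slides on the board under a few newtons.
- cam_lever (a joint): Cam lever angle, rad: 0 to 0.25 at the start, open; grows clockwise seen from above, the arm passing the side nearest the robot, to its stop at 2.094 (120 degrees). The arm's bearing in the board's frame (from +x, counterclockwise positive) is -2.094 minus this: first to the right, at the stop to the left, each 30 degrees towards the robot. Friction 0.4 N m, 0.6 at the end; it stays where left.
- clamp_pad: Black rubber-faced pad, 66 mm wide, 32 mm high, on springs (about 3 N/mm) on a wooden follower that the lever's spiral cam drives evenly, 27 mm in all, away from the robot, against the back (near face) of the near mould half. Origin in the board's axes on the bench top; the pressing face is 2 mm beyond it in x, and lies at x = 2 mm in the board's frame with the clamp open.
- lever_pivot (a point): Point on the lever's pivot axis at the height of the middle of the arm (68 mm above the bench, 52 mm above the board's top); at x = -34, y = -19.5 mm in the board's frame.
- lever_knob (a point): Centre of the black ball knob (31 mm diameter) at the end of the lever, 142 mm from the pivot axis, 68 mm above the bench. The arm is a level round steel bar, 14 mm diameter, from the hub (14 mm radius) to the knob, bare from 65 to 115 mm from the pivot, with 45 mm of free height below it.
- amber_jar: Amber screw-cap jar, 58 mm diameter, 99 mm high, loose; origin at the middle of its underside. To be left alone.
- loop_tool_a: Wooden-handled loop tool, 174 mm long, 14 mm high, loose, lying on the bench. To be left alone.
- rubber_kidney: Flat kidney-shaped rubber scraper, 96 x 52 x 9 mm, loose, lying on the far left corner of the board. To be left alone.
- mould_plug: Small plaster mould block with two knobs on top, 60 x 68 x 58 mm, loose, on the bench to the left of the board. To be left alone.
- squeeze_bottle: Squeeze bottle with a pointed nozzle, 58 mm diameter, 187 mm high, loose. To be left alone.
There are look-alikes about, which are no part of the job. Leave any blue look-alike of the half_b alone. What is shaped like the part that bears half_a_mid but yellow is not meant.

How it is judged:
By the outcome, as a careful person would: the job done as asked, in the order asked, and still so for the second after the job is handed in, with the robot touching nothing.
It also fails if it takes over 51 s, if anything falls off the work surface, if the arm or the gripper's body presses on something with over 40 N, if the wrist force passes 120 N, or if a joint passes its speed limit or range.

### The arm

A 6-joint arm with a two-finger parallel gripper is mounted at the origin on a cart in front of the work surface, level with it; the furniture and walls round the work are solid. World frame = base frame: x ahead of the robot, y to its left, z up, the work surface at z = 0. Lengths are in m, angles in rad, forces in N, time in s.
With the tool pointing down it reaches from about 0.4 to 0.825 m from the base axis. Payload 7 kg.
Tool frame: the origin (TCP) lies at the centre of the arm's flange, where the gripper is bolted on; the fingertips stand 178 mm ahead of it and the grasp point (between the pads) lies 159 mm ahead of it; z points along the fingers, y is the direction in which the jaws open and shut (so a half turn about z gives the same grasp; the last joint's range is limited). The gripper opens to 88 mm and grips with 3 to 60 N. Pads are 19 mm wide; open, the fingers measure 130 mm over their backs; the gripper's body (78 mm by 193 mm) begins 47 mm behind the grasp point.
Start: joints at [0.288, 0.359, 0.012, 0, -1.224, -0.288], TCP at [0.675, -0, 0.405] pointing down, gripper open.
Joint ranges: [-3.07, 3.07], [-1.43, 2.12], [-1.02, 1.25], [-3.03, 1.67], [-3.05, -0], [-3.03, 3.03]. Speed limits (rad/s): [2.39, 2.39, 3.01, 3.14, 3.14, 3.14].

### API

Orientations are given as [roll, pitch, yaw] about the fixed x, y, z axes, in that order (R = Rz(yaw) Ry(pitch) Rx(roll)).
In Python, from station import * gives the robot as it stands.
- The arm moves only by the tool send_rows, never from a script. Its argument "motion" is a list of rows, each an object with "offset": the shift along the tool's x, y, z in cm, a list of three; "turn": the turn about the tool's z in degrees. In form: [{"offset": [x, y, z], "turn": turn}, ...]. A call has 1 to 8 rows; each row is the pose to reach, as a shift and turn from the pose commanded when the call began, along the tool's axes at that moment; what a row does not reach only later rows make up. A row lasts 1/10 s, in which the tool goes at most 50 mm and 8.59 degrees, less where a joint would pass 70% of its speed; a pose out of reach is approached as far as the arm can. A call with a gripper value outside its range is refused whole. "hand" is the opening, from -1 (shut) to 1 (fully open), set as the call begins (left out, the last holds). The fingers move at their own pace and stop on an object; "squeeze" is the grip in N (left out, the last holds). Time passes only in rows, so rows that repeat a pose let the fingers close. It gives the time, the measured TCP pose, the force and the opening at its end, in the units of the state.
- get_state(): the state, without advancing time (a new reading comes with each control period).
- grab_frame(name): name is "scene" or "side" or "wrist"; returns a dict with "frame" (420x560x3 uint8, blue, green, red), "range_z" (420x560 float32, m along the optical axis (not along the pixel's ray), 0 where there is no reading), "vertical_fov" (degrees; the focal length in pixels is half the picture's height over the tangent of half this angle, whatever the lens; pixels are square), "cx", "cy" (the principal point, pixels), "cam_to_world" (4x4, takes a point from camera to world coordinates). Camera axes: x right, y up, looking along -z (the intrinsics and any distortion apply to the point x, -y, -z); pixel columns grow to the right and rows downward; lengths in m; the calibration is good to about 2 mm. A picture is of the moment at which its call begins.
- job_done(): hands the job in, once; it reports no verdict.
The state is a dict: "t": time; "q": joint angles; "qd": joint speeds; "joint_efforts": joint torques, N m; "eef_pos": TCP position; "ee_rot": TCP orientation; "force": force on the tool from outside, world axes, zero at the start; "moment": the same for the moment, N m; "width": finger opening in m.
Only numpy, scipy, OpenCV 4.12 (cv2) and the standard library are available. Lean on these libraries where they do the work, as an engineer would, in place of code of your own. Each camera call takes 0.05 s, during which the arm holds its last target. There are 200 camera calls.

## Working session

There is one attempt and no reset: what is moved stays moved. The work goes in short steps, Python scripts to look and compute and a tool call to move; the robot and the scene stay as the last step left them, time stands still between calls to the robot, and variables do not carry over. Pictures are saved under pics/ and viewed, about 8 in all and at most 12, crops included, and the job is handed in when it is done.

Besides the shell and the picture viewer there is one more tool, called after ">>>" as name([rows], argument=value, ...), one row to a line, values as JSON. send_rows: Moves the arm, as the interface text tells. Its arguments: {"type":"object","properties":{"motion":{"type":"array"},"hand":{"type":"number"},"squeeze":{"type":"number"}},"required":["motion"]}

```bash
mkdir -p pics; ls; cat > h.py <<'E'
from station import *
import numpy as np, cv2, pickle
def grab(n):
    d=grab_frame(n); pickle.dump(d,open(f'{n}.pkl','wb')); return d
def load(n): return pickle.load(open(f'{n}.pkl','rb'))
def f_(d): return d['frame'].shape[0]/2/np.tan(np.radians(d['vertical_fov'])/2)
def cloud(d):
    h,w=d['range_z'].shape; f=f_(d); u,v=np.meshgrid(np.arange(w),np.arange(h)); z=d['range_z']
    P=np.stack([(u-d['cx'])/f*z,-(v-d['cy'])/f*z,-z],-1); T=d['cam_to_world']
    return P@T[:3,:3].T+T[:3,3]
def ray(d,u,v,h):
    f=f_(d);T=d['cam_to_world']; r=T[:3,:3]@np.array([(u-d['cx'])/f,-(v-d['cy'])/f,-1]);o=T[:3,3]
    return o+r*(h-o[2])/r[2]
E
python3 - <<'E'
from h import *
for n in ['scene','side','wrist']:
    d=grab(n); cv2.imwrite(f'pics/{n}0.png',d['frame']); print(n,[k for k in d],d['vertical_fov'],d['cx'],d['cy'],d['cam_to_world'].round(3).tolist())
print(get_state())
E
```

```text
pics
scene ['frame', 'range_z', 'vertical_fov', 'cx', 'cy', 'cam_to_world'] 42.30271845473692 284.7393392962398 206.51522368110432 [[0.697, 0.304, -0.649, -0.422], [-0.717, 0.302, -0.628, -0.934], [0.005, 0.903, 0.429, 0.728], [0.0, 0.0, 0.0, 1.0]]
side ['frame', 'range_z', 'vertical_fov', 'cx', 'cy', 'cam_to_world'] 43.37984694888931 277.24877556654496 208.43432067192626 [[-0.842, 0.314, -0.439, -0.17], [-0.54, -0.511, 0.669, 1.122], [-0.014, 0.8, 0.6, 1.072], [0.0, 0.0, 0.0, 1.0]]
wrist ['frame', 'range_z', 'vertical_fov', 'cx', 'cy', 'cam_to_world'] 68.44877959610542 281.2688237983201 213.7029558934463 [[-1.0, -0.001, 0.001, 0.675], [0.001, -0.958, -0.285, -0.077], [0.002, -0.285, 0.958, 0.384], [0.0, 0.0, 0.0, 1.0]]
{'t': 0.15, 'q': array([ 2.88124063e-01,  3.59236956e-01,  1.12723894e-02, -2.72194822e-04,
       -1.22410834e+00, -2.88094616e-01]), 'qd': array([-4.33122275e-04, -2.00765071e-03,  1.54493075e-03,  1.15952163e-03,
        6.23698176e-05,  8.53429987e-05]), 'joint_efforts': array([ 1.39394037e-04, -5.83274567e+01,  2.93289685e+01,  7.00122759e+00,
        8.75052094e-03, -9.76538854e-05]), 'eef_pos': array([6.74855587e-01, 1.47959936e-05, 4.03926490e-01]), 'ee_rot': array([ 3.14029597e+00, -1.17375864e-04, -1.57085946e+00]), 'force': array([ 0.23929276,  0.68298849, -0.16424272]), 'moment': array([ 0.03929376, -0.01572162,  0.00889732]), 'width': 0.08759065351783087}
```

View pics/scene0.png

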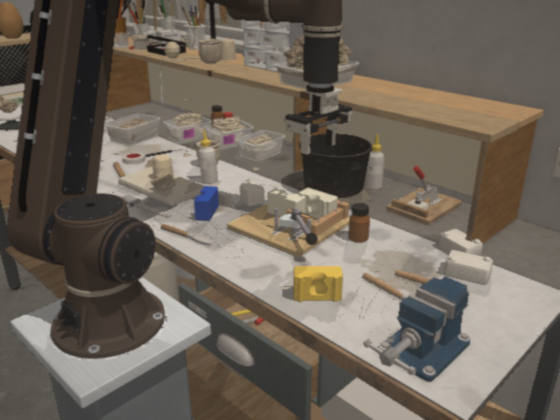

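View pics/side0.png

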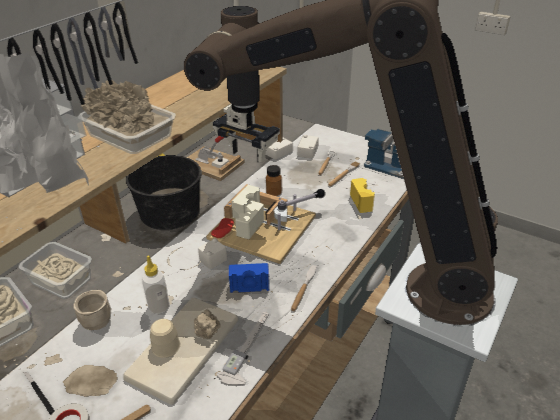

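View pics/wrist0.png

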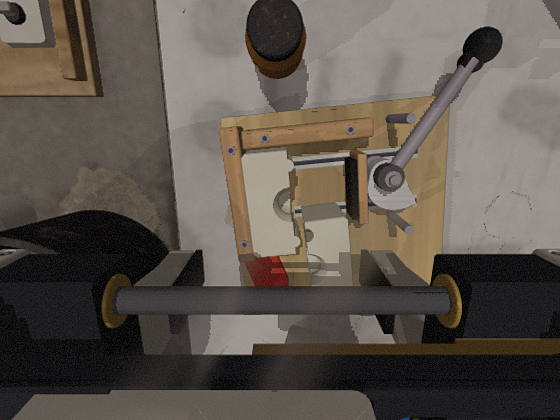

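Scene: board at scene (285,225), yellow and blue look-alikes well off the board. In the wrist view the fence is at (240,190), rail (305,133), half A (268,200), half B (325,245), hub (391,177), knob (484,45), dowels (400,118) and (400,222). Next I measure the heights and rectangles from the clouds.

```bash
cat > m.py <<'E'
from h import *
from scipy import ndimage as N
def comps(n,zlo,zhi,box,minpix=40):
    d=load(n);P=cloud(d);ok=(d['range_z']>0)&(P[...,2]>zlo)&(P[...,2]<zhi)
    ok&=(P[...,0]>box[0])&(P[...,0]<box[1])&(P[...,1]>box[2])&(P[...,1]<box[3])
    L,k=N.label(N.binary_opening(ok))
    for i in range(1,k+1):
        m=L==i
        if m.sum()<minpix: continue
        q=P[m]; v,u=np.nonzero(m)
        r=cv2.minAreaRect((q[:,:2]*1000).astype(np.float32))
        print(n,'n',m.sum(),'px',u.mean().round(),v.mean().round(),'z',np.median(q[:,2]).round(4),'rect',np.round(r[0],1),np.round(r[1],1),round(r[2],1))
if __name__=='__main__':
    B=(.45,.95,-.35,.3)
    for n in ['wrist','side','scene']:
        for a,b in [(.043,.056),(.056,.067),(.076,.088),(.010,.022)]:
            print(a,b); comps(n,a,b,B)
E
python3 m.py
```

```text
0.043 0.056
wrist n 119 px 10.0 9.0 z 0.0517 rect [ 932.4 -179.6] [17.7  7.1] 4.0
wrist n 40 px 396.0 117.0 z 0.0493 rect [554.3 -81.9] [9.2 3.6] 79.5
wrist n 2585 px 307.0 133.0 z 0.0498 rect [647.3 -65.7] [139.8  20. ] 5.6
wrist n 45 px 348.0 166.0 z 0.0497 rect [601.8 -31.1] [17.2  2.1] 88.5
wrist n 67 px 374.0 164.0 z 0.0502 rect [573.6 -33.9] [20.5  3.7] 43.4
wrist n 119 px 321.0 210.0 z 0.0497 rect [630.   18.3] [39.8  1.2] 7.9
wrist n 424 px 126.0 236.0 z 0.0497 rect [856.3  49.5] [14.2 99.1] 53.9
wrist n 42 px 396.0 219.0 z 0.0495 rect [542.9  29.3] [8.8 3.9] 55.7
0.056 0.067
wrist n 411 px 277.0 58.0 z 0.064 rect [ 677.  -140.1] [56.7 30.8] 11.2
wrist n 2319 px 237.0 191.0 z 0.0618 rect [720.9   1.4] [ 20.3 149. ] 5.5
wrist n 2210 px 373.0 190.0 z 0.0591 rect [574.  -13.4] [69.8 76. ] 22.4
wrist n 115 px 322.0 214.0 z 0.0616 rect [629.4  18.6] [42.4  1.9] 6.5
wrist n 403 px 120.0 239.0 z 0.0618 rect [858.3  47.2] [ 15.1 104.1] 55.4
0.076 0.088
wrist n 733 px 488.0 43.0 z 0.0805 rect [ 490.1 -144.5] [25.2 25.5] 68.4
wrist n 89 px 411.0 117.0 z 0.0777 rect [551.3 -81.2] [8.2 9
[... 3299 characters left out ...]
 [652.1  38.9] [101.6 201. ] 42.8
scene n 52 px 359.0 214.0 z 0.0829 rect [ 662.9 -160.9] [20.1 44.1] 25.7
scene n 43 px 311.0 235.0 z 0.0792 rect [ 486.5 -147.6] [20.1 21.8] 73.0
0.01 0.022
scene n 89 px 342.0 193.0 z 0.0163 rect [865.3  46.2] [ 25.9 104.9] 59.9
scene n 72 px 252.0 199.0 z 0.0161 rect [618.8 226.7] [40.2 77.1] 29.3
scene n 1686 px 270.0 230.0 z 0.0151 rect [549.9  29.3] [171.1 268.8] 3.5
scene n 305 px 417.0 214.0 z 0.0171 rect [ 910.4 -181.1] [ 77.9 154.1] 0.5
scene n 41 px 313.0 218.0 z 0.0161 rect [649.6  -4.1] [38.9 27.2] 13.6
scene n 253 px 332.0 228.0 z 0.0153 rect [652.4 -81.6] [170.6  23.1] 5.8
scene n 80 px 358.0 236.0 z 0.0166 rect [ 663.5 -164.1] [27.4 55.4] 34.9
```

```bash
cat >> h.py <<'E'
from scipy.spatial.transform import Rotation as Ro
TH=np.radians(5.5); O=np.array([595.4,-0.6]); C=np.array([[np.cos(TH),-np.sin(TH)],[np.sin(TH),np.cos(TH)]])
b2w=lambda p:O+C@np.array(p,float)
w2b=lambda p:C.T@(np.array(p,float)[:2]-O)
def rows(targets,pos=None,rot=None):
    """targets: (board x,y of tip mm, tip z mm, heading of tool x in board deg)"""
    s=get_state(); pos=s['eef_pos'] if pos is None else np.array(pos); R=Ro.from_euler('xyz',s['ee_rot'] if rot is None else rot).as_matrix()
    h0=np.degrees(np.arctan2(R[1,0],R[0,0]))
    for x,y,z,h in targets:
        w=b2w((x,y)); d=R.T@(np.array([w[0],w[1],z+178])/1000-pos)
        t=-((h+np.degrees(TH)-h0+180)%360-180)
        print((x,y,z,h),'->',(d*100).round(2).tolist(),round(t,1))
E
python3 - <<'E'
from h import *
d=load('side');P=cloud(d);b=d['frame'].astype(int)
m=(b[...,2]>110)&(b[...,1]<60)&(b[...,0]<60)&(P[...,0]<.9)&(P[...,0]>.4)
q=np.array([w2b(p*1000) for p in P[m]]);print('kidney',len(q),np.percentile(q,[2,98],axis=0))
print([w2b(p) for p in ([551.3,-81.2],[540.1,30.9],[490.1,-144.5],[638,244])])
rows([(32,150,150,-90),(32,150,36,-90),(32,135,36,-90)])
E
```

```text
kidney 155 [[ 58.69278362  84.46668569]
 [125.6759803  829.01098305]]
[array([-51.62214  , -76.0021359]), array([-52.02626857,  36.65525036]), array([-118.60742348, -133.1449552 ]), array([ 65.84774912, 239.39088106])]
(32, 150, 150, -90) -> [-15.18, 6.19, 7.6] -5.5
(32, 150, 36, -90) -> [-15.18, 6.17, 19.0] -5.5
(32, 135, 36, -90) -> [-13.68, 6.03, 19.0] -5.5
```

>>> send_rows([
  {"offset": [0,0,0],"turn": 0},
], hand=-1, squeeze=20)

```text
t: 0.25
eef_pos: [0.6749, -0.0, 0.4042]
ee_rot: [3.141, -0.0, -1.571]
force: [0.6, -0.0, -1.0]
width: 0.0835
```

>>> send_rows([
  {"offset": [-4,1.6,0],"turn": -1.5},
  {"offset": [-8,3.2,2],"turn": -3},
  {"offset": [-12,5,4],"turn": -5.5},
  {"offset": [-15.2,6.3,6],"turn": -5.5},
  {"offset": [-15.2,6.3,8],"turn": -5.5},
  {"offset": [-15.2,6.3,8],"turn": -5.5},
  {"offset": [-15.2,6.3,8],"turn": -5.5},
  {"offset": [-15.2,6.3,8],"turn": -5.5},
])

```text
t: 1.05
eef_pos: [0.6127, 0.1515, 0.3259]
ee_rot: [-3.14, 0.0, -1.476]
force: [-0.6, 0.8, 1.0]
width: 0.0209
```

```bash
python3 - <<'E'
from h import *
grab('wrist'); d=grab('side')
s=get_state();print(s['eef_pos'],w2b(s['eef_pos']*1000),s['width'],s['force'])
im=np.hstack([load('wrist')['frame'][:, :],cv2.resize(d['frame'][110:290,150:390],(560,420))])
cv2.imwrite('pics/b.png',cv2.resize(im,(800,300)))
import m
for n in ['wrist','side']: m.comps(n,.074,.09,(.45,.8,-.1,.2))
rows([(31,150,36,-90),(31,137,36,-90)])
E
```

```text
[0.61255102 0.15138091 0.32585282] [ 31.63878574 149.63736529] 0.01303044795474309 [-0.31433892 -0.34406366 -0.21310655]
wrist n 6019 px 190.0 48.0 z 0.0819 rect [681.3  32.4] [51.4 55. ] 5.5
wrist n 9518 px 283.0 110.0 z 0.0819 rect [620.9  72.7] [ 45.2 110.4] 7.5
wrist n 207 px 405.0 67.0 z 0.0779 rect [540.3  31.6] [9.8 9.4] 48.9
side n 288 px 250.0 213.0 z 0.0814 rect [619.   73.5] [ 50.6 116.2] 8.0
(31, 150, 36, -90) -> [-0.03, 0.08, 11.19] -0.1
(31, 137, 36, -90) -> [1.27, 0.08, 11.18] -0.1
```

View pics/b.png

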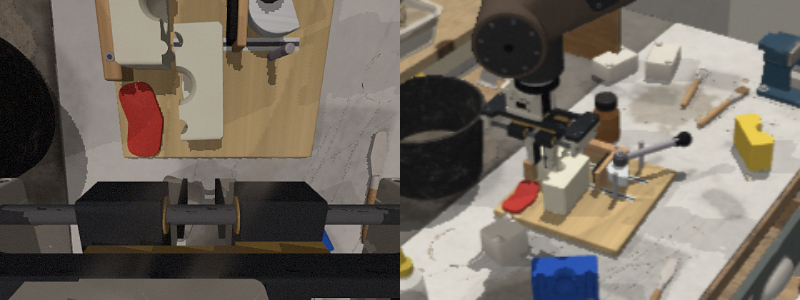

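View shows half B (wrist 203,80), the kidney (140,118) close by but clear of the closed fingers, which stand left of B's end. Descend.

>>> send_rows([
  {"offset": [0,0.1,3],"turn": 0},
  {"offset": [0,0.1,6],"turn": 0},
  {"offset": [0,0.1,9],"turn": 0},
  {"offset": [0,0.1,11.2],"turn": 0},
  {"offset": [0,0.1,11.2],"turn": 0},
  {"offset": [0.4,0.1,11.2],"turn": 0},
  {"offset": [0.8,0.1,11.2],"turn": 0},
  {"offset": [0.8,0.1,11.2],"turn": 0},
])

```text
t: 1.95
eef_pos: [0.6123, 0.1434, 0.2144]
ee_rot: [-3.139, 0.001, -1.475]
force: [-0.8, 1.0, -0.6]
width: 0.0004
```

>>> send_rows([
  {"offset": [0.4,0,0],"turn": 0},
  {"offset": [0.8,0,0],"turn": 0},
  {"offset": [1.2,0,0],"turn": 0},
  {"offset": [1.6,0,0],"turn": 0},
  {"offset": [2.0,0,0],"turn": 0},
  {"offset": [2.4,0,0],"turn": 0},
  {"offset": [2.4,0,0],"turn": 0},
  {"offset": [2.4,0,0],"turn": 0},
])

```text
t: 2.75
eef_pos: [0.6136, 0.1194, 0.2121]
ee_rot: [3.14, -0.001, -1.475]
force: [-0.4, -0.5, -0.2]
width: 0.0006
```

```bash
python3 - <<'E'
from h import *
grab('wrist')
s=get_state();print(s['eef_pos'],w2b(s['eef_pos']*1000),s['width'],s['force'])
import m
m.comps('wrist',.074,.09,(.45,.8,-.1,.2))
E
```

```text
[0.61362803 0.11945212 0.21207914] [ 29.6506009  117.75234386] 0.00041248152272150337 [0.78124928 0.77408831 0.07227786]
wrist n 21217 px 97.0 80.0 z 0.0819 rect [680.8  34.9] [50.5 50.7] 7.1
wrist n 29536 px 285.0 125.0 z 0.0819 rect [620.4  55.3] [ 45.4 100.3] 5.4
wrist n 788 px 508.0 113.0 z 0.0777 rect [540.2  31.4] [10.2 10.2] 48.3
wrist n 167 px 276.0 324.0 z 0.0803 rect [615.2 124.1] [ 3.4 10.1] 5.4
wrist n 167 px 287.0 324.0 z 0.0802 rect [610.5 124. ] [ 3.4 10.3] 5.5
```

>>> send_rows([
  {"offset": [0.6,0,0],"turn": 0},
  {"offset": [1.2,0,0],"turn": 0},
  {"offset": [1.8,0,0],"turn": 0},
  {"offset": [2.4,0,0],"turn": 0},
  {"offset": [3.0,0,0],"turn": 0},
  {"offset": [3.6,0,0],"turn": 0},
  {"offset": [4.2,0,0],"turn": 0},
  {"offset": [4.8,0,0],"turn": 0},
])

```text
t: 3.6
eef_pos: [0.6187, 0.0717, 0.2127]
ee_rot: [3.142, 0.0, -1.475]
force: [-0.4, 1.3, -1.1]
width: 0.0002
```

>>> send_rows([
  {"offset": [0.3,0,0],"turn": 0},
  {"offset": [0.6,0,0],"turn": 0},
  {"offset": [0.8,0,0],"turn": 0},
  {"offset": [0.9,0,0],"turn": 0},
  {"offset": [1.0,0,0],"turn": 0},
  {"offset": [1.0,0,0],"turn": 0},
  {"offset": [1.0,0,0],"turn": 0},
])

```text
t: 4.3
eef_pos: [0.6195, 0.0634, 0.2128]
ee_rot: [-3.141, 0.001, -1.474]
force: [-2.6, 8.0, 1.1]
width: 0.0005
```

```bash
python3 - <<'E'
from h import *
d=grab('wrist'); cv2.imwrite('pics/c.png',d['frame'])
s=get_state();print(s['eef_pos'],w2b(s['eef_pos']*1000),s['force'])
import m
m.comps('wrist',.074,.09,(.45,.8,-.1,.2))
m.comps('wrist',.044,.056,(.55,.8,-.1,.2))
E
```

```text
[0.61951202 0.06338728 0.21280984] [30.13392308 61.38165589] [-2.9277068   7.54874935  0.73450324]
wrist n 34680 px 106.0 130.0 z 0.0819 rect [683.5   4.6] [ 51.  101.8] 5.4
wrist n 29447 px 285.0 125.0 z 0.082 rect [ 6.263e+02 -1.000e-01] [ 45.6 100.6] 5.2
wrist n 6318 px 472.0 94.0 z 0.0762 rect [559.5 -36.9] [57. 28.] 73.2
wrist n 538 px 481.0 256.0 z 0.0777 rect [540.2  31.3] [ 9.6 10.9] 76.4
wrist n 167 px 276.0 324.0 z 0.0808 rect [621.2  68.9] [ 3.4 10.8] 5.5
wrist n 165 px 287.0 324.0 z 0.0809 rect [616.6  68.3] [ 3.4 10.6] 5.6
wrist n 587 px 192.0 11.0 z 0.049 rect [665.3 -52.6] [13.4 12.2] 21.5
wrist n 828 px 381.0 6.0 z 0.0488 rect [590.3 -62.4] [27.2  3.8] 6.4
wrist n 56 px 228.0 28.0 z 0.0514 rect [651.6 -47.7] [0.7 4.1] 80.7
wrist n 464 px 194.0 74.0 z 0.0503 rect [666.  -29.1] [23.3  4.9] 76.0
wrist n 58 px 364.0 56.0 z 0.0509 rect [595.3 -42.7] [5.  0.8] 89.4
wrist n 232 px 397.0 96.0 z 0.0517 rect [577.6 -29.2] [19.4  3.1] 63.9
wrist n 90 px 156.0 161.0 z 0.0451 rect [684.5  10.1] [ 2.3 13.9] 17.9
wrist n 88 px 389.0 175.0 z 0.0507 rect [574.2   6. ] [ 1.1 14.3] 44.4
wrist n 362 px 204.0 217.0 z 0.0504 rect [660.1  34.4] [ 4.8 23.5] 23.2
```

View pics/c.png

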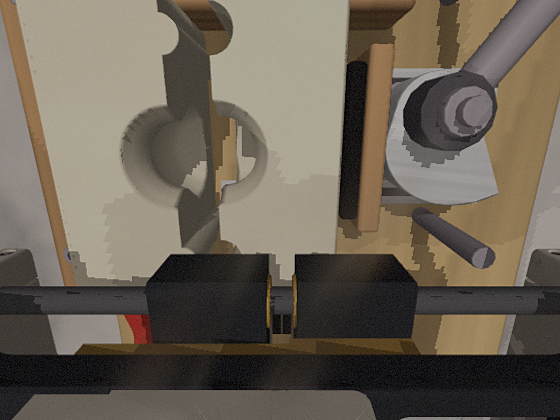

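>>> send_rows([
  {"offset": [0.1,0,0],"turn": 0},
  {"offset": [0.2,0,0],"turn": 0},
  {"offset": [0.3,0,0],"turn": 0},
  {"offset": [0.3,0,0],"turn": 0},
  {"offset": [0.3,0,0],"turn": 0},
])

```text
t: 4.85
eef_pos: [0.6196, 0.0628, 0.2131]
ee_rot: [-3.14, 0.004, -1.474]
force: [-7.4, 22.1, 3.6]
width: 0.0008
```

>>> send_rows([
  {"offset": [-0.5,0,0],"turn": 0},
  {"offset": [-1.0,0,0],"turn": 0},
  {"offset": [-2.0,0,0],"turn": 0},
  {"offset": [-4.0,0,-4],"turn": 0},
  {"offset": [-4.0,0,-8],"turn": 0},
  {"offset": [-4.0,0,-12],"turn": 0},
  {"offset": [-4.0,0,-14],"turn": 0},
  {"offset": [-4.0,0,-14],"turn": 0},
])

```text
t: 5.65
eef_pos: [0.6169, 0.0995, 0.3568]
ee_rot: [-3.135, 0.001, -1.474]
force: [-0.5, 1.0, 0.4]
width: 0.0005
```

```bash
python3 - <<'E'
from h import *
d=grab('wrist')
s=get_state();print(s['eef_pos'],s['force'])
import m
m.comps('wrist',.074,.09,(.45,.8,-.1,.2))
for z in ([626.0,3],[684.2,4.8]):print(w2b(z))
E
```

```text
[0.61626793 0.0992897  0.35444594] [-0.29048628  0.33990314 -0.1382404 ]
wrist n 1537 px 376.0 56.0 z 0.0761 rect [556.1 -43. ] [70.  27.6] 69.6
wrist n 7949 px 286.0 81.0 z 0.0819 rect [626.4  -2.1] [ 45.1 109.1] 5.5
wrist n 8615 px 205.0 83.0 z 0.0819 rect [683.9   4.6] [ 51.3 110.2] 5.5
wrist n 124 px 384.0 143.0 z 0.0778 rect [540.3  31.2] [9.3 8.9] 11.1
[30.80416838  0.65054629]
[88.90874948 -3.13596335]
```

Half B now measures board y −4.5 mm and 5.5°, so it is in line and butted: the push stalled at 22 N. Now the lever.

```bash
cat >> h.py <<'E'
def lev(th,r,d,z,off=0):
    a=np.radians(th);u=np.array([np.cos(a),np.sin(a)]);n=np.array([-u[1],u[0]])
    p=np.array([-34,-19.5])+r*u+d*n
    return (round(p[0],1),round(p[1],1),z,round(th+90,1))
E
python3 - <<'E'
from h import *
rows([lev(-126.7,94,32,150),lev(-126.7,94,32,45)])
E
```

```text
(np.float64(-64.5), np.float64(-114.0), 150, -36.7) -> [21.15, 9.49, 2.59] -53.3
(np.float64(-64.5), np.float64(-114.0), 45, -36.7) -> [21.16, 9.52, 13.09] -53.3
```

>>> send_rows([
  {"offset": [3,1.4,0.2],"turn": -7.6},
  {"offset": [6,2.7,0.4],"turn": -15.2},
  {"offset": [9,4.1,0.8],"turn": -22.8},
  {"offset": [12,5.4,1.2],"turn": -30.4},
  {"offset": [15,6.8,1.6],"turn": -38},
  {"offset": [18,8.1,2],"turn": -45.6},
  {"offset": [21.2,9.5,2.6],"turn": -53.3},
  {"offset": [21.2,9.5,2.6],"turn": -53.3},
])

```text
t: 6.5
eef_pos: [0.5397, -0.1238, 0.3244]
ee_rot: [3.139, 0.004, -0.542]
force: [0.7, 0.6, -0.1]
width: 0.0004
```

>>> send_rows([
  {"offset": [0,0,0],"turn": 0},
  {"offset": [0,0,0],"turn": 0},
  {"offset": [0,0,0],"turn": 0},
])

```text
t: 6.8
eef_pos: [0.5421, -0.1203, 0.3264]
ee_rot: [3.141, 0.0, -0.545]
force: [-0.3, 0.4, 0.2]
width: 0.0006
```

```bash
python3 - <<'E'
from h import *
d=grab('wrist');e=grab('scene')
s=get_state();print(s['eef_pos'],w2b(s['eef_pos']*1000),s['q'])
cv2.imwrite('pics/d.png',cv2.resize(np.hstack([d['frame'],cv2.resize(e['frame'][80:260,200:440],(560,420))]),(800,300)))
rows([lev(-126.7,94,32,45)])
E
```

```text
[ 0.54213345 -0.12026789  0.32660145] [ -64.49098132 -114.01158816] [ 1.34347503e-01  2.28259645e-01 -3.62580696e-01 -2.89598384e-06
 -9.79953117e-01  8.92524402e-01]
(np.float64(-64.5), np.float64(-114.0), 45, -36.7) -> [-0.0, -0.0, 10.36] 0.0
```

View pics/d.png

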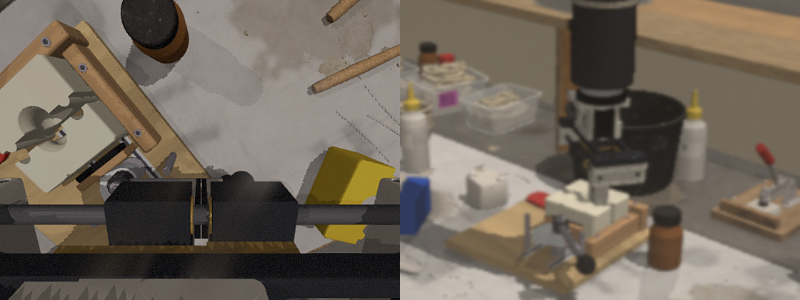

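Wrist view: the lever lies behind the fingers (hub at 120,180), the finger is on its open side and the landing spot is clear. Descend and approach.

>>> send_rows([
  {"offset": [0,0,3],"turn": 0},
  {"offset": [0,0,6],"turn": 0},
  {"offset": [0,0,9],"turn": 0},
  {"offset": [0,0,10.4],"turn": 0},
  {"offset": [0,0,10.4],"turn": 0},
  {"offset": [-0.4,0,10.4],"turn": 0},
  {"offset": [-0.8,0,10.4],"turn": 0},
  {"offset": [-1.2,0,10.4],"turn": 0},
])

```text
t: 7.7
eef_pos: [0.5316, -0.1145, 0.2238]
ee_rot: [-3.14, -0.002, -0.544]
force: [0.8, 0.4, 0.7]
width: 0.0007
```

```bash
python3 - <<'E'
from h import *
s=get_state();print(s['eef_pos'],w2b(s['eef_pos']*1000),s['force'])
b=lev(-126.7,94,20,45); w=b2w(b[:2])
import numpy as np
rot=[np.pi,0,np.radians(-36.7+5.5)]
for t0 in (-126.7,-154.7,-182.7,-210.7):
    w=b2w(lev(t0,94,20,45)[:2]);print('from',t0)
    rows([lev(t0-3.5*k,94,20,45) for k in range(1,9)],[w[0]/1e3,w[1]/1e3,.223],[np.pi,0,np.radians(t0+90+5.5)])
E
```

```text
[ 0.53160502 -0.114451    0.22382014] [ -74.41341638 -107.2123706 ] [0.78046206 0.39900151 0.69025094]
from -126.7
(np.float64(-79.4), np.float64(-104.2), 45, -40.2) -> [-0.58, 0.11, 0.0] 3.5
(np.float64(-84.5), np.float64(-101.3), 45, -43.7) -> [-1.16, 0.18, 0.0] 7.0
(np.float64(-89.4), np.float64(-98.0), 45, -47.2) -> [-1.75, 0.21, 0.0] 10.5
(np.float64(-94.1), np.float64(-94.5), 45, -50.7) -> [-2.34, 0.21, 0.0] 14.0
(np.float64(-98.5), np.float64(-90.7), 45, -54.2) -> [-2.92, 0.17, 0.0] 17.5
(np.float64(-102.8), np.float64(-86.6), 45, -57.7) -> [-3.51, 0.1, 0.0] 21.0
(np.float64(-106.7), np.float64(-82.3), 45, -61.2) -> [-4.08, -0.02, -0.0] 24.5
(np.float64(-110.4), np.float64(-77.8), 45, -64.7) -> [-4.64, -0.16, -0.0] 28.0
from -154.7
(np.float64(-113.9), np.float64(-73.0), 45, -68.2) -> [-0.58, 0.11, 0.0] 3.5
(np.float64(-117.0), np.float64(-68.0), 45, -71.7) -> [-1.17, 0.18, 0.0] 7.0
(np.float64(-119.8), np.float64(-62.8), 45, -75.2) -> [-1.76, 0.21, 0.0] 10.5
(np.float64(-122.3), np.float64(-57.5), 45, -78.7) -> [-2.34, 0.21, 0.0] 14.0
(np.float64(-124.4), np.float64(-52.1), 4
[... 847 characters left out ...]
25.0), np.float64(11.3), 45, -120.7) -> [-4.64, -0.16, -0.0] 28.0
from -210.7
(np.float64(-123.0), np.float64(16.8), 45, -124.2) -> [-0.58, 0.11, 0.0] 3.5
(np.float64(-120.6), np.float64(22.2), 45, -127.7) -> [-1.16, 0.18, 0.0] 7.0
(np.float64(-117.9), np.float64(27.4), 45, -131.2) -> [-1.75, 0.21, 0.0] 10.5
(np.float64(-114.9), np.float64(32.4), 45, -134.7) -> [-2.33, 0.21, 0.0] 14.0
(np.float64(-111.6), np.float64(37.2), 45, -138.2) -> [-2.91, 0.17, 0.0] 17.5
(np.float64(-108.0), np.float64(41.9), 45, -141.7) -> [-3.5, 0.1, 0.0] 21.0
(np.float64(-104.1), np.float64(46.3), 45, -145.2) -> [-4.08, -0.01, -0.0] 24.5
(np.float64(-99.9), np.float64(50.4), 45, -148.7) -> [-4.64, -0.16, -0.0] 28.0
```

Same rows each call, by rotational symmetry. Check between calls.

>>> send_rows([
  {"offset": [-0.58,0.11,0],"turn": 3.5},
  {"offset": [-1.16,0.18,0],"turn": 7},
  {"offset": [-1.75,0.21,0],"turn": 10.5},
  {"offset": [-2.34,0.21,0],"turn": 14},
  {"offset": [-2.92,0.17,0],"turn": 17.5},
  {"offset": [-3.5,0.1,0],"turn": 21},
  {"offset": [-4.08,-0.02,0],"turn": 24.5},
  {"offset": [-4.65,-0.16,0],"turn": 28},
])

```text
t: 8.5
eef_pos: [0.4928, -0.0893, 0.2238]
ee_rot: [-3.139, -0.002, -1.035]
force: [2.2, -3.5, -0.5]
width: 0.0007
```

>>> send_rows([
  {"offset": [-0.58,0.11,0],"turn": 3.5},
  {"offset": [-1.16,0.18,0],"turn": 7},
  {"offset": [-1.75,0.21,0],"turn": 10.5},
  {"offset": [-2.34,0.21,0],"turn": 14},
  {"offset": [-2.92,0.17,0],"turn": 17.5},
  {"offset": [-3.5,0.1,0],"turn": 21},
  {"offset": [-4.08,-0.02,0],"turn": 24.5},
  {"offset": [-4.65,-0.16,0],"turn": 28},
])

```text
t: 9.3
eef_pos: [0.4701, -0.0486, 0.2237]
ee_rot: [-3.14, -0.0, -1.524]
force: [1.0, -4.7, -0.0]
width: 0.0002
```

```bash
python3 - <<'E'
from h import *
s=get_state();print(s['eef_pos'],w2b(s['eef_pos']*1000),s['force'],s['ee_rot'])
d=grab('wrist');e=grab('side')
cv2.imwrite('pics/e.png',cv2.resize(np.hstack([d['frame'],cv2.resize(e['frame'][110:290,170:410],(560,420))]),(800,300)))
E
```

```text
[ 0.47009676 -0.04858948  0.22370478] [-129.32595161  -35.75876269] [ 1.00524332 -4.66811034 -0.02453152] [-3.13977753e+00 -2.03077478e-04 -1.52408669e+00]
```

View pics/e.png

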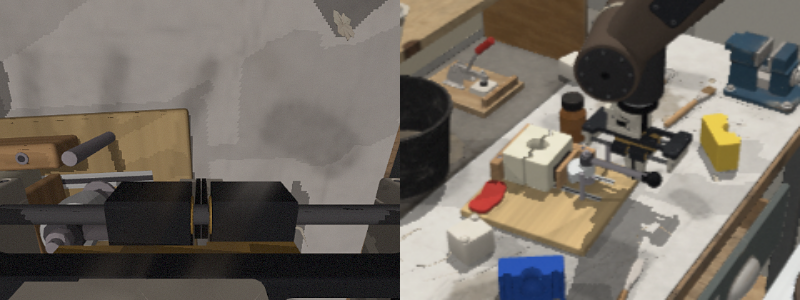

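Side view: lever about half-way with the finger behind it, mould closing, others untouched. Continue.

>>> send_rows([
  {"offset": [-0.58,0.11,0],"turn": 3.5},
  {"offset": [-1.16,0.18,0],"turn": 7},
  {"offset": [-1.75,0.21,0],"turn": 10.5},
  {"offset": [-2.34,0.21,0],"turn": 14},
  {"offset": [-2.92,0.17,0],"turn": 17.5},
  {"offset": [-3.5,0.1,0],"turn": 21},
  {"offset": [-4.08,-0.02,0],"turn": 24.5},
  {"offset": [-4.65,-0.16,0],"turn": 28},
])

```text
t: 10.2
eef_pos: [0.469, -0.0024, 0.2232]
ee_rot: [3.141, -0.001, -2.011]
force: [-0.7, -4.1, 3.3]
width: 0.0008
```

>>> send_rows([
  {"offset": [-0.58,0.11,0],"turn": 3.5},
  {"offset": [-1.16,0.18,0],"turn": 7},
  {"offset": [-1.75,0.21,0],"turn": 10.5},
  {"offset": [-2.34,0.21,0],"turn": 14},
  {"offset": [-2.92,0.17,0],"turn": 17.5},
  {"offset": [-3.5,0.1,0],"turn": 21},
  {"offset": [-3.5,0.1,0],"turn": 21},
])

```text
t: 10.9
eef_pos: [0.4829, 0.0299, 0.2228]
ee_rot: [3.141, -0.001, -2.376]
force: [-2.9, -0.9, 1.7]
width: 0.0007
```

```bash
python3 - <<'E'
from h import *
s=get_state();p=w2b(s['eef_pos']*1000);print(p,s['force'],s['ee_rot'])
v=p-np.array([-34,-19.5]);print(np.hypot(*v),np.degrees(np.arctan2(v[1],v[0])), 'arm est', np.degrees(np.arctan2(v[1],v[0]))-np.degrees(np.arcsin(18.4/np.hypot(*v))))
E
```

```text
[-109.05987472   41.17097137] [-2.89306203 -0.92481678  1.6655973 ] [ 3.14096547e+00 -1.08437123e-03 -2.37636760e+00]
96.51399670141099 141.05135649344192 arm est 130.0608745656002
```

>>> send_rows([
  {"offset": [-0.33,0.06,0],"turn": 2},
  {"offset": [-0.66,0.11,0],"turn": 4},
  {"offset": [-1.0,0.15,0],"turn": 6},
  {"offset": [-1.33,0.2,0],"turn": 8},
  {"offset": [-1.5,0.2,0],"turn": 9},
  {"offset": [-1.65,0.2,0],"turn": 10},
  {"offset": [-1.65,0.2,0],"turn": 10},
])

```text
t: 11.6
eef_pos: [0.4928, 0.0423, 0.2225]
ee_rot: [3.141, -0.002, -2.549]
force: [-4.4, 0.1, 2.1]
width: 0.0003
```

>>> send_rows([
  {"offset": [-0.1,0,0],"turn": 0},
  {"offset": [-0.2,0,0],"turn": 0},
  {"offset": [-0.2,0,0],"turn": 0},
])

```text
t: 11.9
eef_pos: [0.4943, 0.0434, 0.2224]
ee_rot: [3.141, -0.003, -2.549]
force: [-5.3, -0.5, 1.3]
width: 0.0004
```

```bash
cat > s.py <<'E'
from h import *
s=get_state();p=w2b(s['eef_pos']*1000);print(p,s['force'],s['ee_rot'])
v=p-np.array([-34,-19.5]);print(np.hypot(*v),np.degrees(np.arctan2(v[1],v[0])), 'arm est', np.degrees(np.arctan2(v[1],v[0]))-np.degrees(np.arcsin(18.4/np.hypot(*v))))
E
python3 s.py
```

```text
[-96.41365593  53.45485466] [-5.27677674 -0.50645656  1.28673902] [ 3.14057942e+00 -2.67361535e-03 -2.54891702e+00]
96.00976651121923 130.5473407958368 arm est 119.49841403964759
```

>>> send_rows([
  {"offset": [-0.1,0,0],"turn": 0.5},
  {"offset": [-0.2,0,0],"turn": 1},
  {"offset": [-0.3,0,0],"turn": 1.5},
  {"offset": [-0.3,0,0],"turn": 1.5},
  {"offset": [-0.3,0,0],"turn": 1.5},
])

```text
t: 12.4
eef_pos: [0.495, 0.0439, 0.222]
ee_rot: [3.14, -0.008, -2.576]
force: [-12.9, -4.6, 8.4]
width: 0.0002
```

```bash
python3 s.py
```

```text
[-95.72096255  53.8771207 ] [-12.94980025  -4.56022051   8.38531865] [ 3.14003882 -0.0078863  -2.57560678]
95.883674621778 130.06877643689046 arm est 119.00513658385337
```

Stalled against the stop; one firmer press to confirm, then back off and up.

>>> send_rows([
  {"offset": [-0.1,0,0],"turn": 0},
  {"offset": [-0.2,0,0],"turn": 0},
  {"offset": [-0.2,0,0],"turn": 0},
])

```text
t: 12.7
eef_pos: [0.4956, 0.0442, 0.2217]
ee_rot: [3.14, -0.011, -2.576]
force: [-16.7, -8.1, 12.3]
width: 0.0003
```

>>> send_rows([
  {"offset": [0.4,0,0],"turn": 0},
  {"offset": [1.0,0,0],"turn": 0},
  {"offset": [2,0,0],"turn": 0},
  {"offset": [3,0,0],"turn": 0},
  {"offset": [3,0,-4],"turn": 0},
  {"offset": [3,0,-8],"turn": 0},
  {"offset": [3,0,-12],"turn": 0},
  {"offset": [3,0,-12],"turn": 0},
])

```text
t: 13.5
eef_pos: [0.4757, 0.031, 0.3483]
ee_rot: [-3.139, 0.01, -2.576]
force: [0.4, 0.1, -0.8]
width: 0.0004
```

>>> send_rows([
  {"offset": [0,0,-3],"turn": 0},
  {"offset": [0,0,-6],"turn": 0},
  {"offset": [0,0,-6],"turn": 0},
  {"offset": [0,0,-6],"turn": 0},
])

```text
t: 13.9
eef_pos: [0.4741, 0.0306, 0.403]
ee_rot: [3.141, 0.002, -2.577]
force: [0.7, -0.1, 0.5]
width: 0.0002
```

```bash
python3 - <<'E'
from h import *
import m
d=grab('wrist');e=grab('side');g=grab('scene')
print(get_state()['t'],get_state()['force'])
for n in ['wrist','side','scene']: m.comps(n,.074,.09,(.42,.8,-.15,.25))
m.comps('side',.003,.03,(.45,.8,-.1,.25))
c=lambda f:cv2.resize(f,(560,420),interpolation=cv2.INTER_CUBIC)
cv2.imwrite('pics/f.png',cv2.resize(np.hstack([c(g['frame'][130:265,170:350]),c(e['frame'][110:290,170:410])]),(800,300)))
E
```

```text
14.05 [ 0.41827802 -0.84785078  0.87145213]
wrist n 80 px 150.0 205.0 z 0.0777 rect [550.4 -80.9] [9.1 8.8] 74.1
wrist n 513 px 327.0 235.0 z 0.0798 rect [480.4  92.2] [26.8 27. ] 87.0
wrist n 562 px 198.0 242.0 z 0.0764 rect [555.3 -17.9] [27.3 44.6] 56.8
wrist n 92 px 298.0 236.0 z 0.0747 rect [498.7  67.2] [ 7.3 25.7] 34.9
wrist n 158 px 253.0 239.0 z 0.0748 rect [526.4  28. ] [ 8.  38.6] 36.0
wrist n 46 px 279.0 237.0 z 0.0747 rect [510.9  50.3] [ 6.  13.9] 32.8
wrist n 51 px 249.0 249.0 z 0.0776 rect [538.9  30.1] [8.5 6.7] 3.3
wrist n 275 px 53.0 267.0 z 0.0839 rect [ 668.3 -136.5] [35.6  9.2] 35.0
wrist n 139 px 142.0 279.0 z 0.0813 rect [631.6 -51.1] [11.6 14.8] 88.5
wrist n 866 px 135.0 329.0 z 0.0818 rect [692.6 -33.2] [38.2 42.7] 30.9
side n 566 px 251.0 197.0 z 0.0807 rect [664.6   5.8] [ 92.9 120.9] 5.4
side n 41 px 284.0 231.0 z 0.0795 rect [478.8  96.3] [19.8 23.3] 73.1
scene n 551 px 314.0 198.0 z 0.0806 rect [663.    0.8] [ 99.1 113.4] 5.9
side n 3171 px 263.0 233.0 z 0.0156 rect [601.9  39. ] [266.6 266.8] 5.6
side n 57 px 223.0 258.0 z 0.0161 rect [610.2 226. ] [14.  46.9] 3.4
```

View pics/f.png

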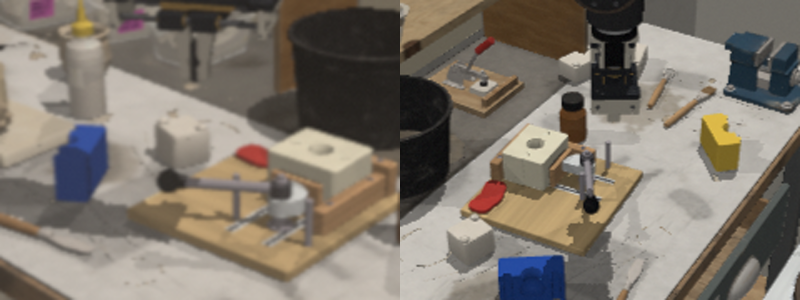

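Both views show the mould shut and the lever at its far stop; the knob puts the lever at 120.0°. One last look from above.

```bash
python3 - <<'E'
from h import *
p=w2b((665,70)); rows([(p[0],p[1],225,-95.5)])
E
```

```text
(np.float64(76.04628553428348), np.float64(63.60410722931523), 225, -95.5) -> [-18.25, -6.87, -0.16] -57.7
```

>>> send_rows([
  {"offset": [-2.6,-1,0],"turn": -8},
  {"offset": [-5.2,-2,0],"turn": -16},
  {"offset": [-7.8,-3,0],"turn": -24},
  {"offset": [-10.4,-4,0],"turn": -32},
  {"offset": [-13,-5,0],"turn": -40},
  {"offset": [-15.6,-6,0],"turn": -48},
  {"offset": [-18.2,-6.9,0],"turn": -56},
  {"offset": [-18.2,-6.9,0],"turn": -57.7},
])

```text
t: 14.85
eef_pos: [0.6675, 0.0702, 0.3997]
ee_rot: [3.139, -0.001, -1.566]
force: [0.5, -1.0, -0.4]
width: 0.0002
```

>>> send_rows([
  {"offset": [0,0,0],"turn": 0},
  {"offset": [0,0,0],"turn": 0},
  {"offset": [0,0,0],"turn": 0},
])

```text
t: 15.15
eef_pos: [0.6645, 0.0695, 0.4028]
ee_rot: [3.142, 0.0, -1.572]
force: [0.2, -0.2, 0.4]
width: 0.0003
```

```bash
python3 - <<'E'
from h import *
import m
d=grab('wrist');cv2.imwrite('pics/g.png',d['frame'])
m.comps('wrist',.074,.09,(.42,.8,-.15,.25)); print(get_state()['t'])
E
```

```text
wrist n 126 px 409.0 35.0 z 0.0779 rect [551.4 -81. ] [9.6 9.5] 81.0
wrist n 10489 px 280.0 129.0 z 0.0819 rect [665.4   2.4] [ 90.3 111.6] 5.8
wrist n 881 px 391.0 109.0 z 0.0763 rect [557.9  -8.3] [27. 59.] 21.6
wrist n 895 px 446.0 204.0 z 0.0765 rect [500.7  58. ] [ 26.7 105.4] 29.2
wrist n 87 px 407.0 163.0 z 0.0778 rect [540.3  31.1] [9.4 9.2] 12.0
15.2
```

View pics/g.png

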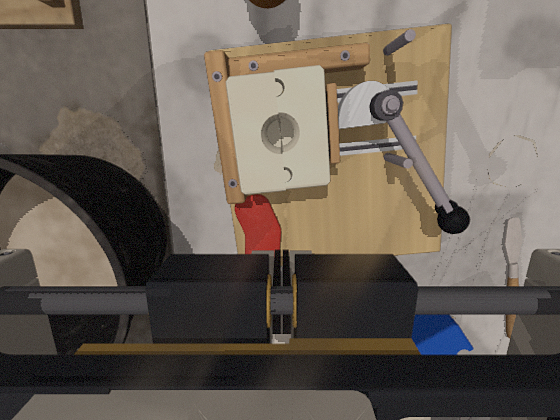

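The combined block measures 90.3 × 111.6 mm at 5.8° with no gap at the parting line (280,130). The lever bears on its dowel (400,160). Handing in.

```bash
python3 -c "
from station import *
print(job_done())"
```

```text
the job is handed in; nothing more can be done
None
```

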